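# Clear the pull-out board after the morning medicines

### The job

Put away what was left out on the pull-out board: stand one tablet vial in each of the two empty end bays of the navy weekly organizer, stand one eye-drop bottle in each half of the open aluminium tin, and set the shot glass down gently in the middle of the bamboo mat, all of them upright on the floor of their places and let go. Leave the measuring cup and the pepper mill where they stand.

Things in the scene. Friction and masses are not known exactly. Their poses are not given: they have to be found in the camera images.
- vial_a: loose tablet vial, an upright straight cylinder 34 mm in diameter and 62 mm tall, amber with a ribbed white cap (the top 16 mm), about 50 g; there are two alike. Origin: centre of its underside, z axis up along it
- vial_b: loose tablet vial, an upright straight cylinder 34 mm in diameter and 62 mm tall, amber with a ribbed white cap (the top 16 mm), about 50 g; there are two alike. Origin: centre of its underside, z axis up along it
- drops_a: loose eye-drop bottle, slim and upright: white cylinder 26 mm in diameter up to 50 mm, then a grey cap 15 mm in diameter, 74 mm tall in all, about 35 g; there are two alike. Origin: centre of its underside, z axis up along it
- drops_b: loose eye-drop bottle, slim and upright: white cylinder 26 mm in diameter up to 50 mm, then a grey cap 15 mm in diameter, 74 mm tall in all, about 35 g; there are two alike. Origin: centre of its underside, z axis up along it
- shot_glass: loose clear-glass shot tumbler, upright, open at the top, 58 mm tall, outside diameter 41 mm at the foot widening to 45 mm at the rim, about 110 g. Origin: centre of its underside, z axis up
- organizer: fixed navy weekly organizer: a row of three open bays along its y, and behind it (x 29 to 61 mm) seven shut pop-up lids, 34 mm high. Origin: underside, below the centre of the middle bay, which is filled by a white tablet splitter. The empty end bays are centred at x 0, y +55 and -55 mm, each 52 x 52 mm inside; floor 4 mm, wall tops 24 mm above the origin; walls 3 mm thick
- tin: fixed open aluminium tin, 58 (x) x 128 (y) mm, walls 2 mm thick, 22 mm high. Origin: centre of its underside. A partition at y 0, as high as the walls, makes two halves centred at x 0, y +31.5 and -31.5 mm, each 54 x 61 mm inside, floor 2 mm above the origin. The spring-hinged lid stands open along the +x side, leaning 40 degrees outward, top edge 66 mm up
- mat: fixed bamboo mat, 100 mm (x) by 130 mm (y), 8 mm thick. Origin: centre of its underside
- measuring_cup: bystander: stainless measuring cup, 60 mm in diameter and 40 mm tall, with a flat handle from its rim that reaches 84 mm from the centre along the cup's own -x axis. Origin: centre of the cup's underside. Leave it where it is
- pepper_mill: bystander: small dark wooden pepper mill, 44 mm in diameter and 90 mm tall. Origin: centre of its underside. Leave it where it is
Not all that is in view belongs to the job. What is shaped like the drops_a but yellow is not meant.

How it is judged:
By the outcome, as a careful person would: the job done as asked, in the order asked, and still so for the second after the job is handed in, with the robot touching nothing.
It also fails if it takes over 120 s, if anything falls off the work surface, if the arm or the gripper's body presses on something with over 40 N, if the wrist force passes 120 N, or if a joint passes its speed limit or range.

### The arm

A 6-joint arm with a two-finger parallel gripper is mounted at the origin on the work surface. World frame = base frame: x ahead of the robot, y to its left, z up, the work surface at z = 0. Lengths are in mm, angles in rad, forces in N, time in s.
With the tool pointing down it reaches from about 350 to 975 mm from the base axis. Payload 7.1 kg.
Tool frame: the origin (TCP) lies midway between the tips of the shut fingers; the grasp point (between the pads) lies 19 mm behind it (ctrl.grasp_offset is the distance from the TCP to the grasp point, in mm); z points along the fingers, y is the line along which they close (so a half turn about z gives the same grasp; the last joint's range is limited). The gripper opens to 88 mm and grips with 3 to 60 N. Pads are 20 mm wide; open, the fingers measure 115 mm over their backs; the gripper's body (75 mm by 178 mm) begins 61 mm behind the grasp point.
Start: joints at [1.204, 0.423, 1.63, -0, 1.089, -0.019], TCP at [212.987, 587.572, 222.675] pointing down, gripper open.
Joint ranges: [-3, 3], [-0.9, 2.11], [0.09, 2.58], [-1.31, 4.45], [0.11, 2.69], [-2.54, 2.54]. Speed limits (rad/s): [2.39, 2.39, 3.01, 3.14, 3.14, 3.14].

### API

Orientations are given as a rotation vector (axis times angle).
In Python, from workcell import ctrl gives the robot as it stands. The module is installed in compiled form; this text tells all that it offers.
- The arm moves only by the tool servo_tool, never from a script. Its argument "rows" is a list of rows, each a list of 7 numbers: the turn, a rotation vector about the tool's x, y, z as a fraction of full scale, then the shift along the tool's x, y, z as a fraction of full scale, then the finger opening in mm, from 0 to 87.8. A call has 1 to 10 rows; each row is the pose to reach, as a shift and turn from the pose commanded when the call began, along the tool's axes at that moment; what a row does not reach only later rows make up. Full scale, the value 1, is 20 cm for a shift and 1.5 rad for a turn. A row lasts 1/8 s, in which the tool goes at most 62.5 mm and 10.7 degrees, less where a joint would pass 70% of its speed; a pose out of reach is approached as far as the arm can. A call with a number of a shift or a turn outside -1 to 1 is refused whole. A call with a gripper value outside its range is refused whole. The fingers move at their own pace and stop on an object; the grip force is fixed at half the most. Time passes only in rows, so rows that repeat a pose let the fingers close. It gives the time, the measured TCP pose, the force, the opening and the grip force at its end, in the units of the state.
- ctrl.get_obs(): the state, without advancing time (a new reading comes with each control period).
- ctrl.get_image(name): name is "side" or "top"; returns (picture, depth): 480x640x3 uint8, red, green, blue; 480x640 float32, mm along the optical axis (not along the pixel's ray), 0 where there is no reading.
- ctrl.camera_info(name): a dict with "intrinsics" (3x3 intrinsics, pixels), "R" (3x3) and "t" (3): a world point X has camera coordinates R X + t. Camera axes: x right, y down, z forward; pixel columns grow to the right and rows downward; lengths in mm; the calibration is good to about 2 mm. A picture is of the moment at which its call begins. camera_info takes no time and is no camera call.
- ctrl.close_job(): hands the job in; it is judged then, once.
The state is a dict: "t": time; "qpos": joint angles; "qvel": joint speeds; "joint_torque": joint torques, N m; "ee_pos": TCP position; "orientation": TCP orientation; "ft_force": force on the tool from outside, world axes, zero at the start; "moment": the same for the moment, N m; "width": finger opening in mm; "grasp_force": force on a finger pad.
Only numpy, scipy, OpenCV 4.12 (cv2) and the standard library are available. Lean on these libraries where they do the work, as an engineer would, in place of code of your own. Each camera call takes 0.05 s, during which the arm holds its last target. There are 200 camera calls.

## Working session

There is one attempt and no reset: what is moved stays moved. The work goes in short steps, Python scripts to look and compute and a tool call to move; the robot and the scene stay as the last step left them, time stands still between calls to the robot, and variables do not carry over. Pictures are saved under pics/ and viewed, at most 14 in all, crops included, and the job is handed in when it is done.

Besides the shell and the picture viewer there is one more tool, called after "Emit:" as name(argument=value, ...), one argument or row to a line, values as JSON. servo_tool: Moves the arm, as the interface text tells. Its arguments: {"type":"object","properties":{"rows":{"type":"array","items":{"type":"array","items":{"type":"number"}}}},"required":["rows"]}

```bash
mkdir -p pics
cat > h.py <<'E'
import numpy as np, cv2
from workcell import ctrl
def cam(n):
    p,d=ctrl.get_image(n); i=ctrl.camera_info(n); return p,d,np.array(i["intrinsics"]),np.array(i["R"]),np.array(i["t"])
def ray(c,u,v,z):
    "pixel -> world point on plane z"
    _,_,K,R,t=c; o=-R.T@t; d=R.T@np.linalg.solve(K,[u,v,1.]); return o+d*(z-o[2])/d[2]
def pts(c):
    p,d,K,R,t=c; v,u=np.mgrid[:480,:640]; X=np.stack([(u-K[0,2])/K[0,0]*d,(v-K[1,2])/K[1,1]*d,d],-1)
    return (X-t)@R
def save(n,im): cv2.imwrite(f"pics/{n}.png",im[:,:,::-1])
E
python3 - <<'E'
from h import *
for n in("top","side"):
    c=cam(n); save(n+"0",c[0]); print(n,c[2:], -c[3].T@c[4])
o=ctrl.get_obs(); print(o["t"],o["ee_pos"],o["orientation"],o["width"])
E
```

```text
top (array([[443.61995249,   0.        , 316.53633873],
       [  0.        , 443.61995249, 239.04682418],
       [  0.        ,   0.        ,   1.        ]]), array([[ 0.01757028, -0.99981395, -0.00795879],
       [-0.99773099, -0.01701514, -0.06514112],
       [ 0.06499358,  0.00908528, -0.99784432]]), array([  4.26031103, 445.77810345, 837.16088125])) [390.28168758   4.23865436 864.42862459]
side (array([[492.54338641,   0.        , 327.0416808 ],
       [  0.        , 492.54338641, 244.88197273],
       [  0.        ,   0.        ,   1.        ]]), array([[ 0.78450654, -0.6196674 , -0.02370211],
       [-0.35139784, -0.41273118, -0.84034072],
       [ 0.51094915,  0.66758167, -0.5415401 ]]), array([-371.13213361,  198.68682761,  689.85257331])) [   8.49412361 -608.50716679  531.75085029]
0.1 [212.83158076 587.1173806  222.00484684] [-5.43605821e-01 -3.09392033e+00  2.08162202e-03] 87.91408187717701
```

View pics/top0.png

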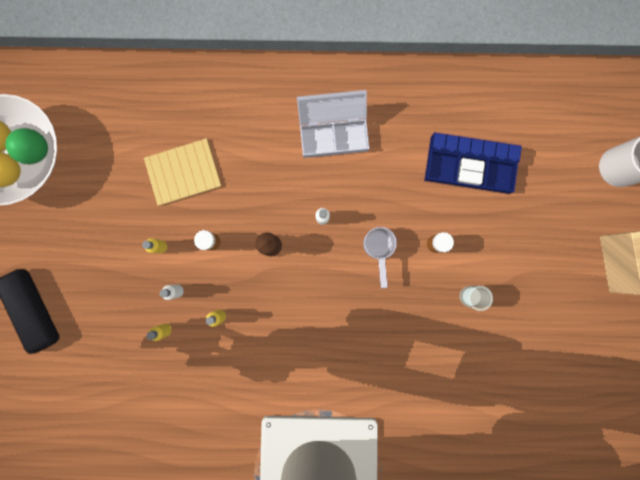

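View pics/side0.png

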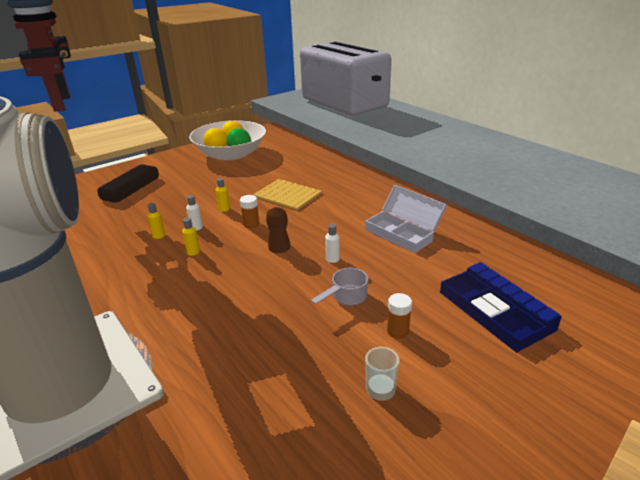

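The top view shows white-capped vials at (204,240) and (443,242). The drops candidates are white at (322,216) and (172,292), and yellow (not meant) at (155,246), (160,332) and (216,319). The glass is at (477,298), tin (334,124), organizer (473,163), mat (183,171), mill (268,243) and cup (380,243). The two white ones fit drops_a/b, so I'll confirm them in a crop and measure.

Run:
```python
from h import *
c=cam("top"); P=pts(c); s=cam("side")
np.set_printoptions(precision=1,suppress=True)
im=c[0]
def crop(u0,v0,w,h,k): return cv2.resize(im[v0:v0+h,u0:u0+w],None,fx=k,fy=k,interpolation=cv2.INTER_CUBIC)
a=np.vstack([np.hstack([crop(135,200,110,75,3.6),crop(135,270,110,75,3.6)]),np.hstack([crop(290,85,110,75,3.6),crop(420,120,110,75,3.6)])]); print(a.shape)
save("crop1",a)
def circ(name,u,v,r,zlo,zhi):
    w=P[v-r:v+r,u-r:u+r].reshape(-1,3); w=w[(w[:,2]>zlo)&(w[:,2]<zhi)]
    if len(w)<5: print(name,"few",len(w)); return
    (cx,cy),rad=cv2.minEnclosingCircle(w[:,:2].astype(np.float32)); print(name,len(w),"mean",w.mean(0),"circ",cx,cy,rad)
circ("vialL",204,240,16,55,68);circ("vialR",443,242,16,55,68)
circ("dropM",322,216,14,66,80);circ("dropL",172,292,18,66,80);circ("dropMbody",322,216,14,44,55);circ("dropLbody",172,292,18,44,55)
for n,u,v in(("y1",155,246),("y2",160,332),("y3",216,319)): circ(n,u,v,16,66,80)
circ("glass",477,298,24,50,64); circ("mill",268,243,20,80,95); circ("cup",380,243,20,33,46)
def rect(name,u0,v0,u1,v1,zlo,zhi):
    w=P[v0:v1,u0:u1].reshape(-1,3); w=w[(w[:,2]>zlo)&(w[:,2]<zhi)]
    r=cv2.minAreaRect(w[:,:2].astype(np.float32)); print(name,len(w),r,w[:,2].mean())
rect("mat",135,130,230,212,4,14)
rect("tinrim",290,85,380,165,17,27)
rect("org",415,125,530,200,15,40); rect("orglids",415,125,530,200,29,40); rect("orgrim",415,125,530,200,19,28)
rect("split",455,155,490,190,4,40)
```

```text
(540, 792, 3)
vialL 286 mean [437.2 216.6  61.4] circ 437.3220520019531 217.2238311767578 17.658491134643555
vialR 291 mean [ 440.8 -217.8   61.1] circ 440.63665771484375 -218.31398010253906 17.7923641204834
dropM 53 mean [487.8   1.8  73.4] circ 488.083740234375 2.058169364929199 7.355538845062256
dropL 62 mean [340.6 281.2  73.3] circ 340.68218994140625 281.5550537109375 7.334122180938721
dropMbody 71 mean [486.3   2.2  51.3] circ 488.0187072753906 1.8285815715789795 12.909573554992676
dropLbody 79 mean [341.7 277.   50.9] circ 340.3418273925781 281.73486328125 12.969208717346191
y1 63 mean [426.2 316.3  73.1] circ 426.14178466796875 316.7908020019531 7.438538551330566
y2 64 mean [265.8 301.3  73. ] circ 265.3025207519531 302.11822509765625 7.699310779571533
y3 60 mean [293.9 197.8  73.1] circ 293.5076599121094 198.240234375 7.354615211486816
glass 192 mean [ 340.7 -284.8   55.8] circ 341.0696105957031 -284.8034362792969 22.524520874023438
mill 284 mean [431.9 100.9  84.1] circ 432.08953857421875 101.49971008300781 17.70341682434082
cup 158 mean [ 434.2 -108.2   38.4] circ 435.7554016113281 -108.24018096923828 32.84416961669922
mat 3315 ((573.8103637695312, 273.9388122558594), (129.30340576171875, 159.62335205078125), 2.367812156677246) 7.735716969335025
tinrim 529 ((646.9785766601562, -17.71965789794922), (67.8409194946289, 127.90435791015625), 7.059935569763184) 22.2214605376927
org 2872 ((596.9735717773438, -286.0414733886719), (169.62399291992188, 91.49495697021484), 82.18963623046875) 27.170088287438585
orglids 1376 ((625.1897583007812, -289.7039489746094), (168.00332641601562, 33.17823791503906), 81.88463592529297) 32.8247781681254
orgrim 1204 ((596.9688110351562, -286.0760803222656), (169.55413818359375, 91.49495697021484), 82.18963623046875) 22.507381481149164
split 1123 ((579.9494018554688, -286.7218322753906), (73.29165649414062, 63.176151275634766), 87.37459564208984) 19.307346329167693
```

View pics/crop1.png

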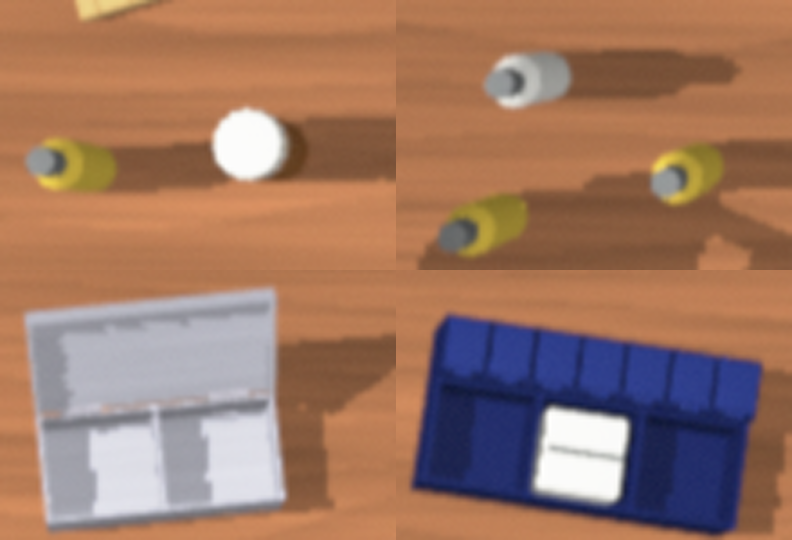

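The crop confirms two white drops bottles with grey caps, at (322,216) and (172,292). The other three of that shape are yellow and are left alone. First I'll turn the tool so its y axis lies along world y.

Emit:
servo_tool(
  rows=[
    [0,0,-0.12,0,0,0,60],
    [0,0,-0.232,0,0,0,60],
    [0,0,-0.232,0,0,0,60],
  ],
)

```text
t: 0.57
ee_pos: [212.9, 587.4, 222.5]
orientation: [-0.002, -3.141, 0.001]
ft_force: [0.4, -0.1, 0.6]
width: 61.7
grasp_force: 0.0
```

Run:
```python
from h import *
c=cam("top"); P=pts(c)
hsv=cv2.cvtColor(c[0],cv2.COLOR_RGB2HSV)
m=((hsv[...,0]>18)&(hsv[...,0]<35)&(hsv[...,1]>60)&(hsv[...,2]>120)).astype(np.uint8); m[:, :140]=0; m[:,230:]=0; m[:130]=0; m[212:]=0
k=max(cv2.findContours(m,0,2)[0],key=cv2.contourArea)
q=np.array([ray(c,u,v,8)[:2] for u,v in k[:,0]],np.float32); print(cv2.minAreaRect(q))
o=ctrl.get_obs(); print(o["t"],o["ee_pos"],o["orientation"],o["qpos"],o["ft_force"])
```

```text
((573.6713256835938, 277.7377014160156), (98.1493911743164, 128.96621704101562), 18.56952667236328)
0.625 [212.93444809 587.45955091 222.50944039] [-5.14188528e-03 -3.14146200e+00  5.02514024e-04] [ 1.20401156e+00  4.23251277e-01  1.63008066e+00  4.32864911e-06
  1.08860469e+00 -3.63513212e-01] [-0.13117077  0.88266749  0.27191242]
```

Emit:
servo_tool(
  rows=[
    [0,0,0,-0.9,-1,0.36,60],
    [0,0,0,-0.9,-1,0.36,60],
    [0,0,0,-0.9,-1,0.36,60],
    [0,0,0,-0.9,-1,0.36,60],
    [0,0,0,-0.9,-1,0.36,60],
    [0,0,0,-0.9,-1,0.36,60],
  ],
)

```text
t: 1.38
ee_pos: [393.9, 386.0, 150.1]
orientation: [-0.009, -3.141, 0.001]
ft_force: [-0.5, 0.5, -0.1]
width: 60.2
grasp_force: 0.0
```

Emit:
servo_tool(
  rows=[
    [0,0,0,-0.222,-0.851,0,60],
    [0,0,0,-0.222,-0.851,0,60],
    [0,0,0,-0.222,-0.851,0,60],
    [0,0,0,-0.222,-0.851,0,60],
    [0,0,0,-0.222,-0.851,0,60],
  ],
)

```text
t: 2.0
ee_pos: [437.6, 218.6, 151.1]
orientation: [0.001, 3.141, 0.001]
ft_force: [-0.5, -0.2, -0.4]
width: 59.9
grasp_force: 0.0
```

Emit:
servo_tool(
  rows=[
    [0,0,0,0,0,0.3,60],
    [0,0,0,0,0,0.5,60],
    [0,0,0,0,0,0.58,60],
    [0,0,0,0,0,0.58,60],
    [0,0,0,0,0,0.58,20],
    [0,0,0,0,0,0.58,20],
    [0,0,0,0,0,0.58,20],
    [0,0,0,0,0,0.58,20],
    [0,0,0,0,0,0.58,20],
    [0,0,0,0,0,0.58,20],
  ],
)

```text
t: 3.25
ee_pos: [438.2, 217.6, 35.5]
orientation: [0.0, 3.14, 0.001]
ft_force: [0.1, -0.8, 7.6]
width: 33.8
grasp_force: 30.0
```

Emit:
servo_tool(
  rows=[
    [0,0,0,0,0,-0.2,20],
    [0,0,0,0,0,-0.45,20],
    [0,0,0,0,0,-0.68,20],
    [0,0,0,-0.1,-0.25,-0.68,20],
    [0,0,0,-0.25,-0.5,-0.68,20],
    [0,0,0,-0.35,-0.75,-0.68,20],
    [0,0,0,-0.4,-1,-0.68,20],
    [0,0,0,-0.4,-1,-0.68,20],
  ],
)

```text
t: 4.25
ee_pos: [517.9, 14.5, 170.7]
orientation: [0.007, 3.141, -0.001]
ft_force: [-1.0, 0.7, -0.0]
width: 33.4
grasp_force: 30.0
```

Emit:
servo_tool(
  rows=[
    [0,0,0,-0.1,-0.25,0,20],
    [0,0,0,-0.2,-0.5,0,20],
    [0,0,0,-0.3,-0.75,0,20],
    [0,0,0,-0.357,-1,0,20],
    [0,0,0,-0.357,-1,0,20],
  ],
)

```text
t: 4.88
ee_pos: [589.5, -184.6, 170.5]
orientation: [0.005, 3.141, -0.001]
ft_force: [-0.2, 1.0, -0.5]
width: 33.7
grasp_force: 30.0
```

Run:
```python
from h import *
c=cam("side"); save("s1",c[0][150:420,250:640]); o=ctrl.get_obs(); print(o["t"],o["ee_pos"],o["orientation"],o["ft_force"],o["width"])
```

```text
4.925 [ 588.72089142 -182.79468721  170.2807139 ] [-2.80095766e-03 -3.14093016e+00 -9.40901583e-04] [ 0.07769052  0.21968714 -0.25205009] 33.88869840243214
```

View pics/s1.png

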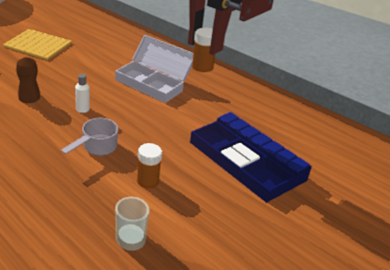

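Held upright at crop (204,50). Going to the +y bay.

Emit:
servo_tool(
  rows=[
    [0,0,0,0,-0.233,0,20],
    [0,0,0,0,-0.233,0,20],
    [0,0,0,0,-0.233,0.25,20],
    [0,0,0,0,-0.233,0.45,20],
    [0,0,0,0,-0.233,0.55,20],
    [0,0,0,0,-0.233,0.6,20],
    [0,0,0,0,-0.233,0.63,20],
    [0,0,0,0,-0.233,0.645,20],
    [0,0,0,0,-0.233,0.653,20],
    [0,0,0,0,-0.233,0.653,20],
  ],
)

```text
t: 6.18
ee_pos: [589.2, -229.4, 40.6]
orientation: [-0.0, 3.141, -0.0]
ft_force: [-0.4, 0.4, -0.6]
width: 33.8
grasp_force: 30.0
```

Emit:
servo_tool(
  rows=[
    [0,0,0,0,0,0.004,20],
    [0,0,0,0,0,0.008,20],
    [0,0,0,0,0,0.008,20],
  ],
)

```text
t: 6.55
ee_pos: [589.4, -229.4, 39.6]
orientation: [-0.0, 3.141, -0.001]
ft_force: [-1.3, 1.3, 7.2]
width: 33.3
grasp_force: 30.0
```

Contact (7 N, gentle). Release and rise.

Emit:
servo_tool(
  rows=[
    [0,0,0,0,0,0,56],
    [0,0,0,0,0,0,56],
    [0,0,0,0,0,0,56],
    [0,0,0,0,0,-0.2,56],
    [0,0,0,0,0,-0.45,60],
    [0,0,0,0,0,-0.6,60],
    [0,0,0,0.3,0.03,-0.6,60],
    [0,0,0,0.6,0.055,-0.6,60],
    [0,0,0,0.742,0.055,-0.6,60],
    [0,0,0,0.742,0.055,-0.6,60],
  ],
)

```text
t: 7.8
ee_pos: [438.9, -217.9, 158.6]
orientation: [-0.002, -3.141, -0.001]
ft_force: [1.2, -0.3, -0.6]
width: 60.1
grasp_force: 0.0
```

Run:
```python
from h import *
c=cam("top"); save("t2",cv2.resize(c[0][120:280,400:560],None,fx=3,fy=3)); o=ctrl.get_obs(); print(o["t"],o["ee_pos"],o["orientation"],o["width"])
```

```text
7.85 [ 440.67771358 -218.43781098  158.84361331] [ 1.07959353e-03  3.14073385e+00 -5.08196701e-04] 60.03337801206995
```

View pics/t2.png

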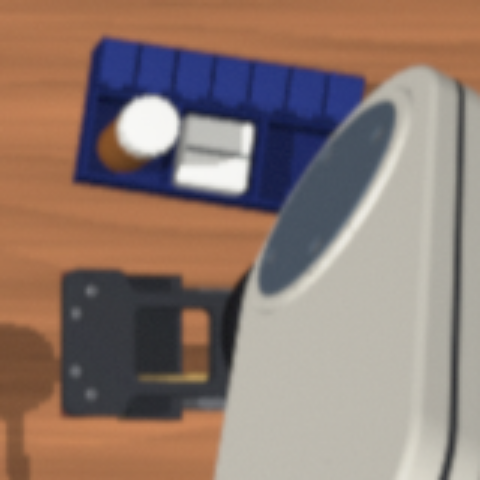

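The vial stands in the +y bay at (147,127) in the crop, and the gripper is over the right vial.

Emit:
servo_tool(
  rows=[
    [0,0,0,0,0,0.3,60],
    [0,0,0,0,0,0.52,60],
    [0,0,0,0,0,0.622,60],
    [0,0,0,0,0,0.622,60],
    [0,0,0,0,0,0.622,20],
    [0,0,0,0,0,0.622,20],
    [0,0,0,0,0,0.622,20],
    [0,0,0,0,0,0.622,20],
    [0,0,0,0,0,0.622,20],
    [0,0,0,0,0,0.622,20],
  ],
)

```text
t: 9.1
ee_pos: [441.2, -218.5, 34.9]
orientation: [-0.0, 3.14, -0.001]
ft_force: [0.3, 0.3, 6.7]
width: 33.6
grasp_force: 30.0
```

Emit:
servo_tool(
  rows=[
    [0,0,0,0,0,-0.2,20],
    [0,0,0,0,0,-0.45,20],
    [0,0,0,0,0,-0.68,20],
    [0,0,0,-0.2,-0.2,-0.68,20],
    [0,0,0,-0.4,-0.4,-0.68,20],
    [0,0,0,-0.664,-0.6,-0.68,20],
    [0,0,0,-0.664,-0.6,-0.68,20],
    [0,0,0,-0.664,-0.6,-0.68,20],
  ],
)

```text
t: 10.1
ee_pos: [572.4, -337.6, 169.2]
orientation: [0.0, -3.14, -0.002]
ft_force: [0.1, 1.0, -1.2]
width: 33.5
grasp_force: 30.0
```

Run:
```python
from h import *
c=cam("top");P=pts(c)
w=P[130:200,415:470].reshape(-1,3); w=w[(w[:,2]>55)&(w[:,2]<72)]; print(len(w), w.mean(0), cv2.minEnclosingCircle(w[:,:2].astype(np.float32)))
o=ctrl.get_obs(); print(o["t"],o["ee_pos"],o["orientation"],o["width"],o["grasp_force"])
```

```text
302 [ 586.92036841 -227.6674977    64.55270148] ((587.9386596679688, -228.85745239257812), 17.726606369018555)
10.15 [ 571.99101931 -337.13555615  169.4035985 ] [ 4.61707570e-04 -3.13956734e+00 -2.00675589e-03] 33.48947117986504 29.98883418738842
```

Emit:
servo_tool(
  rows=[
    [0,0,0,-0.005,-0.004,0.25,20],
    [0,0,0,-0.005,-0.004,0.45,20],
    [0,0,0,-0.005,-0.004,0.55,20],
    [0,0,0,-0.005,-0.004,0.61,20],
    [0,0,0,-0.005,-0.004,0.635,20],
    [0,0,0,-0.005,-0.004,0.648,20],
    [0,0,0,-0.005,-0.004,0.655,20],
    [0,0,0,-0.005,-0.004,0.659,20],
    [0,0,0,-0.005,-0.004,0.659,20],
  ],
)

```text
t: 11.28
ee_pos: [574.8, -339.2, 39.0]
orientation: [-0.0, 3.141, -0.001]
ft_force: [-0.3, -0.4, 3.3]
width: 33.4
grasp_force: 30.0
```

Emit:
servo_tool(
  rows=[
    [0,0,0,0,0,0.002,20],
    [0,0,0,0,0,0.002,56],
    [0,0,0,0,0,0.002,56],
    [0,0,0,0,0,0.002,56],
    [0,0,0,0,0,-0.2,56],
    [0,0,0,0,0,-0.45,56],
    [0,0,0,0,0,-0.6,56],
    [0,0,0,0.2,0.25,-0.6,56],
    [0,0,0,0.35,0.5,-0.6,56],
    [0,0,0,0.43,0.7,-0.6,56],
  ],
)

```text
t: 12.52
ee_pos: [486.3, -197.2, 158.2]
orientation: [-0.0, -3.141, -0.001]
ft_force: [0.1, -0.2, 0.1]
width: 56.0
grasp_force: 0.0
```

Emit:
servo_tool(
  rows=[
    [0,0,0,0,0.25,0,56],
    [0,0,0,0,0.5,0,56],
    [0,0,0,0,0.75,0,56],
    [0,0,0,0,1,0,56],
    [0,0,0,0,1,0,56],
    [0,0,0,0,1,0,56],
  ],
)

```text
t: 13.28
ee_pos: [488.4, 0.9, 158.3]
orientation: [-0.002, 3.141, -0.0]
ft_force: [-0.2, -0.5, -0.4]
width: 56.1
grasp_force: 0.0
```

Run:
```python
from h import *
c=cam("top");P=pts(c)
for n,(u0,u1) in dict(L=(415,462),R=(485,530)).items():
    w=P[130:200,u0:u1].reshape(-1,3); w=w[(w[:,2]>55)&(w[:,2]<72)]; print(n,len(w), w.mean(0), cv2.minEnclosingCircle(w[:,:2].astype(np.float32)))
o=ctrl.get_obs(); print(o["t"],o["ee_pos"],o["orientation"],o["width"])
```

```text
L 300 [ 586.88244309 -227.42077099   64.6794774 ] ((587.8291015625, -228.68521118164062), 18.043413162231445)
R 318 [ 573.11899635 -336.67688908   64.32975391] ((574.0499877929688, -337.6751708984375), 18.032913208007812)
13.325 [4.88373237e+02 3.18489849e-01 1.58281557e+02] [ 1.68365435e-04  3.14154103e+00 -3.99212765e-04] 56.066082428822234
```

Emit:
servo_tool(
  rows=[
    [0,0,0,0,0.007,0.25,56],
    [0,0,0,0,0.007,0.5,56],
    [0,0,0,0,0.007,0.62,56],
    [0,0,0,0,0.007,0.67,56],
    [0,0,0,0,0.007,0.67,15],
    [0,0,0,0,0.007,0.67,15],
    [0,0,0,0,0.007,0.67,15],
    [0,0,0,0,0.007,0.67,15],
    [0,0,0,0,0.007,0.67,15],
    [0,0,0,0,0.007,0.67,15],
  ],
)

```text
t: 14.58
ee_pos: [489.1, 2.4, 25.1]
orientation: [-0.001, 3.14, -0.0]
ft_force: [-1.1, -1.3, 6.4]
width: 25.4
grasp_force: 30.0
```

Run:
```python
from h import *
o=ctrl.get_obs(); print(o["t"],o["ee_pos"],o["orientation"],o["width"],o["grasp_force"])
```

```text
14.575 [489.05415253   2.41552977  25.12360782] [-7.09752080e-04  3.13989606e+00 -2.05630520e-04] 25.37757870724021 29.9887678027153
```

Emit:
servo_tool(
  rows=[
    [0,0,0,0,0,-0.2,15],
    [0,0,0,0,0,-0.4,15],
    [0,0,0,0,0,-0.55,15],
    [0,0,0,-0.25,-0.1,-0.55,15],
    [0,0,0,-0.5,-0.2,-0.55,15],
    [0,0,0,-0.7,-0.258,-0.55,15],
    [0,0,0,-0.787,-0.258,-0.55,15],
    [0,0,0,-0.787,-0.258,-0.55,15],
    [0,0,0,-0.787,-0.258,-0.55,15],
  ],
)

```text
t: 15.7
ee_pos: [644.4, -48.9, 133.9]
orientation: [0.001, -3.14, -0.0]
ft_force: [0.5, -0.2, -0.2]
width: 25.6
grasp_force: 30.0
```

Run:
```python
from h import *
o=ctrl.get_obs(); print(o["t"],o["ee_pos"],o["width"],o["grasp_force"])
c=cam("side"); save("s3",cv2.resize(c[0][120:280,330:490],None,fx=3,fy=3))
```

```text
15.7 [644.43872014 -48.8528977  133.91926433] 25.59989130558141 29.97478723526001
```

View pics/s3.png

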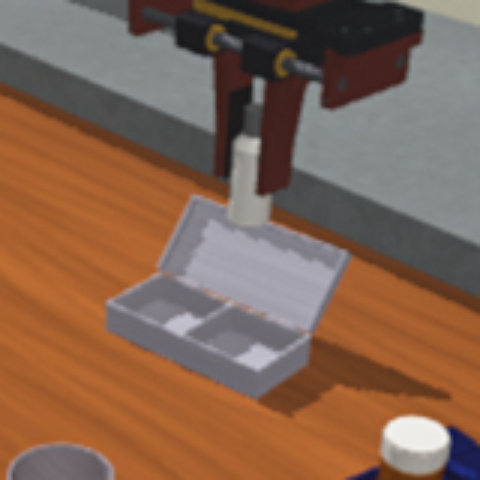

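The bottle hangs upright at (250,185) above the tin. Lower it to contact.

Emit:
servo_tool(
  rows=[
    [0,0,0,0,0,0.2,15],
    [0,0,0,0,0,0.38,15],
    [0,0,0,0,0,0.46,15],
    [0,0,0,0,0,0.5,15],
    [0,0,0,0,0,0.525,15],
    [0,0,0,0,0,0.535,15],
    [0,0,0,0,0,0.54,15],
    [0,0,0,0,0,0.54,15],
  ],
)

```text
t: 16.75
ee_pos: [646.3, -49.2, 27.2]
orientation: [-0.0, 3.14, -0.0]
ft_force: [-0.2, 0.3, 3.4]
width: 25.5
grasp_force: 30.0
```

Emit:
servo_tool(
  rows=[
    [0,0,0,0,0,0.002,15],
    [0,0,0,0,0,0.002,46],
    [0,0,0,0,0,0.002,46],
    [0,0,0,0,0,0.002,46],
    [0,0,0,0,0,-0.2,46],
    [0,0,0,0,0,-0.45,46],
    [0,0,0,0,0,-0.65,46],
    [0,0,0,0.2,0.2,-0.65,50],
    [0,0,0,0.4,0.4,-0.65,50],
    [0,0,0,0.6,0.65,-0.65,50],
  ],
)

```text
t: 18.0
ee_pos: [525.4, 80.3, 156.4]
orientation: [0.002, 3.141, 0.0]
ft_force: [0.9, 0.7, 0.6]
width: 50.2
grasp_force: 0.0
```

Emit:
servo_tool(
  rows=[
    [0,0,0,0.2,0.2,0,50],
    [0,0,0,0.4,0.4,0,50],
    [0,0,0,0.6,0.6,0,50],
    [0,0,0,0.8,0.8,0,50],
    [0,0,0,0.93,1,0,50],
    [0,0,0,0.93,1,0,50],
    [0,0,0,0.93,1,0,50],
    [0,0,0,0.93,1,0,50],
  ],
)

```text
t: 19.0
ee_pos: [341.2, 278.8, 156.2]
orientation: [-0.002, -3.142, 0.0]
ft_force: [-0.3, -0.9, 0.6]
width: 50.1
grasp_force: 0.0
```

Run:
```python
from h import *
c=cam("top");P=pts(c)
w=P[85:165,335:380].reshape(-1,3); 
for lo,hi in((70,80),(46,56)):
    q=w[(w[:,2]>lo)&(w[:,2]<hi)&(w[:,0]<665)]; print(len(q), q.mean(0) if len(q) else "", cv2.minEnclosingCircle(q[:,:2].astype(np.float32)) if len(q) else "")
o=ctrl.get_obs(); print(o["t"],o["ee_pos"],o["orientation"],o["qpos"][5],o["width"])
```

```text
60 [644.37297123 -48.37117924  74.99933011] ((645.16357421875, -48.60483169555664), 7.518272876739502)
63 [640.1359935  -47.58593893  52.30889969] ((644.6256103515625, -48.59512710571289), 13.043397903442383)
19.05 [341.27800734 278.74840859 156.21839341] [-2.57518546e-03 -3.14158110e+00  2.84376562e-04] -0.911050950764795 49.802532227891746
```

Emit:
servo_tool(
  rows=[
    [0,0,0,0.003,0.013,0.1,50],
    [0,0,0,0.003,0.013,0.35,50],
    [0,0,0,0.003,0.013,0.58,50],
    [0,0,0,0.003,0.013,0.66,50],
    [0,0,0,0.003,0.013,0.66,15],
    [0,0,0,0.003,0.013,0.66,15],
    [0,0,0,0.003,0.013,0.66,15],
    [0,0,0,0.003,0.013,0.66,15],
    [0,0,0,0.003,0.013,0.66,15],
    [0,0,0,0.003,0.013,0.66,15],
  ],
)

```text
t: 20.3
ee_pos: [340.6, 282.6, 25.1]
orientation: [-0.001, 3.14, 0.001]
ft_force: [0.4, -1.7, 8.6]
width: 25.3
grasp_force: 30.0
```

Emit:
servo_tool(
  rows=[
    [0,0,0,0,0,-0.2,15],
    [0,0,0,0,0,-0.45,15],
    [0,0,0,0,0,-0.65,15],
    [0,0,0,-0.2,-0.15,-0.65,15],
    [0,0,0,-0.4,-0.3,-0.65,15],
    [0,0,0,-0.6,-0.45,-0.65,15],
    [0,0,0,-0.75,-0.6,-0.65,15],
    [0,0,0,-0.75,-0.6,-0.65,15],
  ],
)

```text
t: 21.3
ee_pos: [491.7, 160.7, 154.5]
orientation: [0.005, 3.14, 0.0]
ft_force: [-1.0, -0.6, -1.2]
width: 25.6
grasp_force: 30.0
```

Emit:
servo_tool(
  rows=[
    [0,0,0,-0.2,-0.2,0,15],
    [0,0,0,-0.4,-0.4,0,15],
    [0,0,0,-0.6,-0.6,0,15],
    [0,0,0,-0.737,-0.748,0,15],
    [0,0,0,-0.737,-0.748,0,15],
    [0,0,0,-0.737,-0.748,0,15],
  ],
)

```text
t: 22.05
ee_pos: [636.1, 13.8, 153.9]
orientation: [0.001, -3.14, -0.001]
ft_force: [0.2, -0.7, -0.0]
width: 25.3
grasp_force: 30.0
```

Emit:
servo_tool(
  rows=[
    [0,0,0,-0.005,0,0.2,15],
    [0,0,0,-0.005,0,0.42,15],
    [0,0,0,-0.005,0,0.54,15],
    [0,0,0,-0.005,0,0.6,15],
    [0,0,0,-0.005,0,0.625,15],
    [0,0,0,-0.005,0,0.635,15],
    [0,0,0,-0.005,0,0.64,15],
    [0,0,0,-0.005,0,0.64,15],
  ],
)

```text
t: 23.05
ee_pos: [639.1, 12.7, 27.2]
orientation: [0.0, 3.14, 0.0]
ft_force: [-0.9, 1.2, 3.6]
width: 25.6
grasp_force: 30.0
```

Emit:
servo_tool(
  rows=[
    [0,0,0,0,0,0.002,15],
    [0,0,0,0,0,0.002,44],
    [0,0,0,0,0,0.002,44],
    [0,0,0,0,0,0.002,44],
    [0,0,0,0,0,-0.2,44],
    [0,0,0,0,0,-0.45,44],
    [0,0,0,0,0,-0.65,44],
    [0,0,0,0.2,-0.2,-0.65,68],
    [0,0,0,0.4,-0.4,-0.65,68],
    [0,0,0,0.6,-0.6,-0.65,68],
  ],
)

```text
t: 24.3
ee_pos: [517.2, -108.3, 156.4]
orientation: [-0.001, 3.141, -0.0]
ft_force: [-0.2, -0.1, -0.5]
width: 67.3
grasp_force: 0.0
```

Emit:
servo_tool(
  rows=[
    [0,0,0,0.2,-0.2,0,68],
    [0,0,0,0.4,-0.4,0,68],
    [0,0,0,0.6,-0.6,0,68],
    [0,0,0,0.8,-0.8,0,68],
    [0,0,0,0.89,-0.89,0,68],
    [0,0,0,0.89,-0.89,0,68],
    [0,0,0,0.89,-0.89,0,68],
  ],
)

```text
t: 25.18
ee_pos: [340.9, -285.2, 156.3]
orientation: [0.0, 3.141, 0.0]
ft_force: [0.1, 0.4, 0.2]
width: 68.0
grasp_force: 0.0
```

Run:
```python
from h import *
c=cam("top");P=pts(c)
w=P[85:165,295:335].reshape(-1,3); 
q=w[(w[:,2]>70)&(w[:,2]<80)&(w[:,0]<665)]; print(len(q), q.mean(0), cv2.minEnclosingCircle(q[:,:2].astype(np.float32)))
o=ctrl.get_obs(); print(o["t"],o["ee_pos"],o["orientation"],o["qpos"][5],o["width"])
s=cam("side"); save("s4",s[0][120:420,180:580])
```

```text
58 [637.62225951  13.28026196  75.19967609] ((637.5223388671875, 13.14862060546875), 7.4442033767700195)
25.225 [ 341.13085573 -284.92669511  156.29939022] [-1.48874054e-03  3.14138765e+00 -3.85228096e-07] -2.294607096155977 68.68122998743291
```

View pics/s4.png

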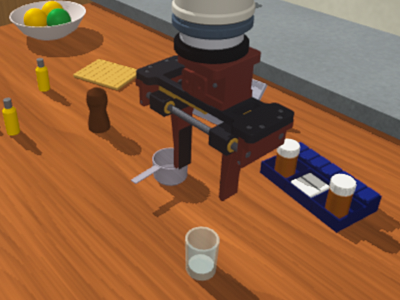

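Both vials stand in their bays at crop (287,155) and (340,195), and both bottles are upright. The glass is at (202,253), still standing with liquid in it. Grasp the glass.

Emit:
servo_tool(
  rows=[
    [0,0,0,0,0,0.2,68],
    [0,0,0,0,0,0.42,68],
    [0,0,0,0,0,0.6,68],
    [0,0,0,0,0,0.672,68],
    [0,0,0,0,0,0.672,60],
    [0,0,0,0,0,0.672,35],
    [0,0,0,0,0,0.672,35],
    [0,0,0,0,0,0.672,35],
    [0,0,0,0,0,0.672,35],
    [0,0,0,0,0,0.672,35],
  ],
)

```text
t: 26.52
ee_pos: [341.3, -286.1, 22.9]
orientation: [0.0, 3.14, -0.002]
ft_force: [0.0, -0.2, 7.5]
width: 44.0
grasp_force: 30.0
```

Emit:
servo_tool(
  rows=[
    [0,0,0,0,0,-0.06,35],
    [0,0,0,0,0,-0.16,35],
    [0,0,0,0,0,-0.3,35],
    [0,0,0,0,0,-0.44,35],
    [0,0,0,0,0,-0.57,35],
    [0,0,0,0,0,-0.64,35],
    [0,0,0,0,0,-0.665,35],
    [0,0,0,-0.01,0.03,-0.665,35],
    [0,0,0,-0.04,0.1,-0.665,35],
    [0,0,0,-0.08,0.2,-0.665,35],
  ],
)

```text
t: 27.78
ee_pos: [356.4, -244.1, 154.1]
orientation: [-0.001, -3.14, -0.002]
ft_force: [-0.4, 0.3, -0.7]
width: 44.1
grasp_force: 30.0
```

Emit:
servo_tool(
  rows=[
    [0,0,0,-0.04,0.1,0,35],
    [0,0,0,-0.08,0.2,0,35],
    [0,0,0,-0.12,0.3,0,35],
    [0,0,0,-0.16,0.4,0,35],
    [0,0,0,-0.2,0.5,0,35],
    [0,0,0,-0.24,0.6,0,35],
    [0,0,0,-0.28,0.7,0,35],
    [0,0,0,-0.32,0.8,0,35],
    [0,0,0,-0.36,0.9,0,35],
    [0,0,0,-0.4,1,0,35],
  ],
)

```text
t: 29.02
ee_pos: [435.9, -43.7, 154.0]
orientation: [0.001, -3.14, -0.001]
ft_force: [-0.0, 0.2, -2.1]
width: 44.2
grasp_force: 30.0
```

Emit:
servo_tool(
  rows=[
    [0,0,0,-0.04,0.1,0,35],
    [0,0,0,-0.08,0.2,0,35],
    [0,0,0,-0.12,0.3,0,35],
    [0,0,0,-0.16,0.4,0,35],
    [0,0,0,-0.2,0.5,0,35],
    [0,0,0,-0.24,0.6,0,35],
    [0,0,0,-0.28,0.7,0,35],
    [0,0,0,-0.32,0.8,0,35],
    [0,0,0,-0.36,0.9,0,35],
    [0,0,0,-0.4,1,0,35],
  ],
)

```text
t: 30.28
ee_pos: [516.7, 156.0, 154.6]
orientation: [0.001, -3.141, 0.0]
ft_force: [-0.3, -0.3, -1.3]
width: 44.1
grasp_force: 30.0
```

Emit:
servo_tool(
  rows=[
    [0,0,0,-0.04,0.1,0,35],
    [0,0,0,-0.09,0.2,0,35],
    [0,0,0,-0.14,0.3,0,35],
    [0,0,0,-0.19,0.4,0,35],
    [0,0,0,-0.23,0.5,0,35],
    [0,0,0,-0.265,0.57,0,35],
    [0,0,0,-0.28,0.605,0,35],
    [0,0,0,-0.283,0.618,0,35],
    [0,0,0,-0.283,0.618,0,35],
    [0,0,0,-0.283,0.618,0,35],
  ],
)

```text
t: 31.52
ee_pos: [572.8, 277.7, 154.9]
orientation: [-0.0, -3.141, 0.0]
ft_force: [0.2, 0.0, -1.3]
width: 44.3
grasp_force: 30.0
```

Run:
```python
from h import *
o=ctrl.get_obs(); print(o["t"],o["ee_pos"],o["orientation"],o["width"],o["grasp_force"])
s=cam("side"); save("s5",s[0][60:360,130:530])
```

```text
31.525 [572.8234306  277.73165094 154.8986659 ] [-3.42741019e-04 -3.14133670e+00  3.31261281e-04] 44.264392856607564 29.999702721834183
```

View pics/s5.png

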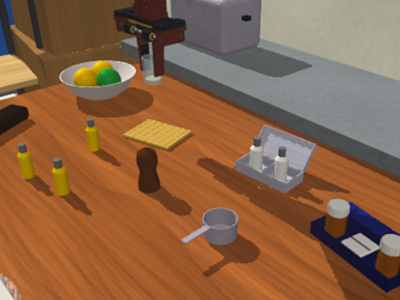

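The glass is held above the mat at (152,70), both bottles stand in the tin, and the mill and cup are unmoved. Lower gently.

Emit:
servo_tool(
  rows=[
    [0,0,0,-0.004,0,0.1,35],
    [0,0,0,-0.004,0,0.25,35],
    [0,0,0,-0.004,0,0.4,35],
    [0,0,0,-0.004,0,0.5,35],
    [0,0,0,-0.004,0,0.56,35],
    [0,0,0,-0.004,0,0.59,35],
    [0,0,0,-0.004,0,0.605,35],
    [0,0,0,-0.004,0,0.612,35],
    [0,0,0,-0.004,0,0.617,35],
    [0,0,0,-0.004,0,0.62,35],
  ],
)

```text
t: 32.83
ee_pos: [574.0, 278.4, 31.3]
orientation: [-0.0, 3.141, 0.0]
ft_force: [-0.2, -0.3, -0.7]
width: 44.1
grasp_force: 30.0
```

Emit:
servo_tool(
  rows=[
    [0,0,0,0,0,0.002,35],
    [0,0,0,0,0,0.004,35],
    [0,0,0,0,0,0.004,35],
  ],
)

```text
t: 33.2
ee_pos: [574.1, 278.3, 31.0]
orientation: [-0.0, 3.141, 0.0]
ft_force: [-2.7, -1.5, 6.0]
width: 43.8
grasp_force: 30.0
```

Gentle contact. Open, rise and back off to the right.

Emit:
servo_tool(
  rows=[
    [0,0,0,0,0,0,48],
    [0,0,0,0,0,0,60],
    [0,0,0,0,0,0,66],
    [0,0,0,0,0,0,66],
    [0,0,0,0,0,-0.15,66],
    [0,0,0,0,0,-0.35,66],
    [0,0,0,0,0,-0.6,66],
    [0,0,0,0,0,-0.8,66],
    [0,0,0,0.3,0,-0.9,66],
    [0,0,0,0.6,0,-0.9,66],
  ],
)

```text
t: 34.45
ee_pos: [453.7, 278.6, 211.8]
orientation: [0.001, 3.138, 0.003]
ft_force: [-0.1, 0.7, -0.5]
width: 66.3
grasp_force: 0.0
```

Emit:
servo_tool(
  rows=[
    [0,0,0,0.2,0.2,0,66],
    [0,0,0,0.4,0.4,0,66],
    [0,0,0,0.5,0.7,0,66],
    [0,0,0,0.5,1,0,66],
    [0,0,0,0.5,1,0,66],
    [0,0,0,0.5,1,0,66],
  ],
)

```text
t: 35.2
ee_pos: [353.3, 477.6, 209.5]
orientation: [0.001, -3.141, 0.002]
ft_force: [0.3, -1.0, -0.1]
width: 66.2
grasp_force: 0.0
```

Run:
```python
from h import *
o=ctrl.get_obs(); print(o["t"],o["ee_pos"],o["qvel"].round(3) if hasattr(o["qvel"],"round") else o["qvel"])
c=cam("top");P=pts(c); save("t6",c[0])
w=P[130:215,135:230].reshape(-1,3); q=w[(w[:,2]>56)&(w[:,2]<72)]; print(len(q),q.mean(0),cv2.minEnclosingCircle(q[:,:2].astype(np.float32)))
```

```text
35.2 [353.29576394 477.59218246 209.52368925] [-0.022 -0.014  0.017  0.    -0.001  0.001]
216 [573.55018283 278.85604283  63.5432003 ] ((573.427490234375, 279.473876953125), 23.280954360961914)
```

View pics/t6.png

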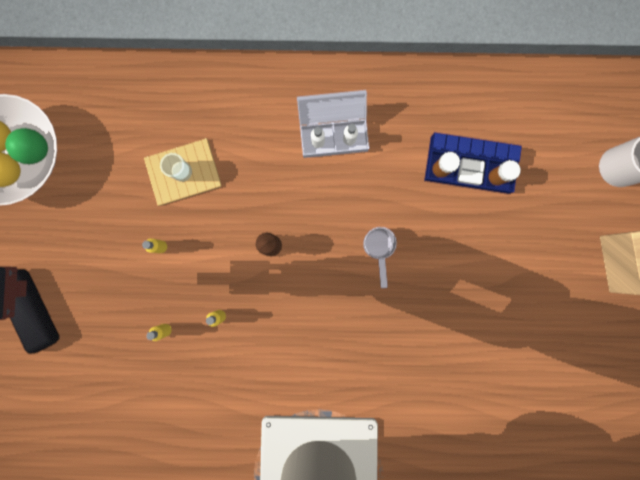

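The top view shows vials at (447,165) and (507,174) in the end bays, bottles at (318,136) and (351,132) in the tin halves, and the glass at (176,168) in mid-mat. The cup, the mill and the yellow bottles are unmoved.

```bash
python3 -c "
from workcell import ctrl
print(ctrl.close_job())"
```

```text
the job is handed in; nothing more can be done
None
```

The job is handed in at about 35 s of the 120 s limit: both vials, both drops bottles and the shot glass stand upright and released in their places, and the cup and pepper mill are where they were.

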